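Wedge the rocking stirrer

TASK

The magnetic stirrer rocks because its front left foot is too short. Without grasping or lifting anything, push the wedge along the bench, nose first, under that foot until the stirrer no longer rocks when you press on its front left corner; leave it standing level and where it is, not jacked up or shoved along, and leave the things around it alone. Finish while still holding that corner down with a fingertip, pressing firmly but not hard (about 10 N).

Things in the scene. Friction and masses are not known exactly. Their poses are not given: they have to be found in the camera images.
- stirrer: Low white magnetic stirrer, loose, 140 (x) x 180 (y) mm, about 1.8 kg. Flat top 62 mm above the bench, on its middle a round plate 110 mm across, 4 mm thick. Front (knob, switch) faces -x. Origin: centre of underside at bench level, z up. Housing 24 mm off the bench on four feet at x +-53, y +-72 mm. It stands level on three until the front left corner is pressed (2 to 5 N), then rocks 0.07 to 0.14 rad.
- short_foot (a point): Point on the bench straight below the short front left foot (x -53, y +72 mm in the stirrer's frame). The foot is 20 mm across with a round end that stops 6 to 11 mm above the bench, differing each time, while the stirrer stands level.
- press_corner (a point): Point on the stirrer's flat top at its front left corner, straight above the short foot (x -53, y +72, z 62 mm in the stirrer's frame), 17 mm from the front edge, 18 mm from the left edge. The place to press.
- wedge: Loose grey wedge, 100 x 44 mm, 80 g; top slopes from 3 mm at the nose (+x end) to 20 mm at the heel. Lies on the bench in front of the short foot, nose towards it (within 10 mm sideways, 0.1 rad). Origin: centre of underside; x from heel to nose. Slides at under 1 N; resistance rises clearly (5 N and more) once the slope meets the foot; then it stays put, even when the corner above is pressed.
- wedge_nose (a point): Middle of the wedge's thin front edge, at its underside (50 mm ahead of the wedge's origin).
- wedge_heel (a point): Middle of the wedge's upright back face, 10 mm above its underside (50 mm behind the wedge's origin): the face to push, 44 mm wide, 20 mm high.
- beaker: Glass beaker, 63 mm across, 76 mm high, standing in front of the stirrer to the right of the wedge. Leave alone. Origin: underside.
- wax_block: Wax block, 34 x 42 x 22 mm, left of the wedge. Leave alone. Origin: underside.
- cassette_1: Small flat cassette, 38 x 28 x 6 mm, by the stirrer's left side. Leave alone. Origin: underside.
- timer: Timer, 60 x 66 x 18 mm, by the stirrer's front right corner. Leave alone. Origin: underside.
- forceps: Steel forceps, 126 mm long, 8 mm high, lying right of the beaker. Leave alone. Origin: underside.
- cassette_2: Small flat cassette, 38 x 28 x 6 mm, left of the wedge's heel. Leave alone. Origin: underside.
Mind the look-alikes: they are no part of the job. Several things have the shape of the wedge; the one meant has the colours described above.

How it is judged:
At the end, for the whole second after the job is handed in: Fingers press the stirrer with over 5 N within 40 mm of the point above the short foot; it is within 0.02 rad of level, under 30 mm from its start, at rest; the wedge bears on it with over 2 N, nose 0 to 73 mm past the short foot's middle, within 30 mm sideways, at rest (contact force between the fingers and stirrer above 5 N and horizontal distance between the grasp point and press_corner below 0.04 m and angle between stirrer's own z axis and vertical below 0.02 rad and contact force between wedge and stirrer above 2 N and x of wedge_nose in the frame of stirrer between -0.053 and 0.02 m and y of wedge_nose in the frame of stirrer between 0.042 and 0.102 m and distance of stirrer from where it was at the start of the episode below 0.03 m and linear speed of each of stirrer, wedge below 0.01 m/s); the arm keeps its last pose, push and grip.
It fails at once if the wedge is lifted or tipped up (height (world z) of wedge above 0.012 m or angle between wedge's own z axis and vertical above 0.25 rad).
It fails at once if the stirrer is lifted or tipped over (height (world z) of stirrer above 0.02 m or angle between stirrer's own z axis and vertical above 0.2 rad).
It fails at once if the stirrer is shoved more than 40 mm (distance of stirrer from where it was at the start of the episode above 0.04 m).
It fails at once if the stirrer is pressed with more than 60 N (contact force between the fingers and stirrer above 60 N).
It fails at once if a thing standing around is moved more than 20 mm (distance of any of beaker, wax_block, cassette_1, timer, forceps, cassette_2 from where it was at the start of the episode above 0.02 m).
It also fails if it takes over 45 s, if anything falls off the work surface, if the arm or the gripper's body presses on something with over 40 N, if the wrist force passes 120 N, or if a joint passes its speed limit or range.

ROBOT

A 6-joint arm with a two-finger parallel gripper is mounted at the origin on a cart in front of the work surface, level with it; the furniture and walls round the work are solid. World frame = base frame: x ahead of the robot, y to its left, z up, the work surface at z = 0. Lengths are in m, angles in rad, forces in N, time in s.
With the tool pointing down it reaches from about 0.35 to 0.975 m from the base axis. Payload 4.9 kg.
Tool frame: the origin (TCP) lies between the finger pads; the fingertips stand 25 mm ahead of it and the grasp point (between the pads) lies 6 mm ahead of it; z points along the fingers, y is the line along which they close (so a half turn about z gives the same grasp; the last joint's range is limited). The gripper opens to 85 mm and grips with 20 to 120 N. Pads are 22 mm wide; open, the fingers measure 114 mm over their backs; the gripper's body (76 mm by 85 mm) begins 54 mm behind the grasp point. The pads swing forward as they close: fully open they stand 13 mm farther back than shut.
Start: joints at [-1.326, 0.053, 1.613, -0, 1.476, -0.119], TCP at [0.222, -0.584, 0.256] pointing down, gripper open.
Joint ranges: [-3.01, 3.01], [-1.01, 2.22], [0.06, 2.58], [-1.02, 4.17], [0.09, 2.62], [-3.14, 3.14]. Speed limits (rad/s): [2.57, 2.57, 3.14, 3.14, 3.14, 3.14].

INTERFACE

Orientations are given as a unit quaternion [w, x, y, z].
In Python, from plant import manip gives the robot as it stands.
- The arm moves only by the shell command python3 -m inch 'ROWS'. ROWS is JSON, a list of rows, each a list of 3 entries, a list of its own where there are three numbers: the shift along the tool's x, y, z in m, then the turn, a rotation vector about the tool's x, y, z in rad, then the opening, from 0 (shut) to 1 (fully open). A call has 1 to 8 rows; each row shifts and turns the commanded pose from where the row before left it, along the tool's axes as they then stand; what a row does not reach is not made up. A row lasts 1/10 s, in which the tool goes at most 50 mm and 8.59 degrees, less where a joint would pass 70% of its speed; a pose out of reach is approached as far as the arm can. A call with a gripper value outside its range is refused whole. The fingers move at their own pace and stop on an object; the grip force is fixed at half the most. Time passes only in rows, so rows that do not move let the fingers close. It gives the time, the measured TCP pose, the force, the opening and the grip force at its end, in the units of the state.
- manip.state(): the state, without advancing time (a new reading comes with each control period).
- manip.grab_frame(name): name is "side" or "top" or "wrist"; returns (picture, depth): 480x640x3 uint8, red, green, blue; 480x640 float32, m along the optical axis (not along the pixel's ray), 0 where there is no reading.
- manip.camera_params(name): a dict with "camera_matrix" (3x3 intrinsics, pixels), "rvec" (rotation vector, rad) and "tvec" (3), from world to camera coordinates, as OpenCV has them. Camera axes: x right, y down, z forward; pixel columns grow to the right and rows downward; lengths in m; the calibration is good to about 2 mm. A picture is of the moment at which its call begins: read the wrist's pose just before it. camera_params takes no time and is no camera call; for the wrist camera it gives the pose at the moment of the call.
- manip.job_done(): hands the job in; it is judged then, once.
Trained networks look in the newest picture that a camera, given by its name, has taken for a name from the list of things; names that differ only in an ending like _2 or _b are one class to them, and where a whole thing is asked for, a point or a joint stands for the part that bears it (a point fixed in the world has none). Each returns a list of dicts, best first, with "score" (0 to 1); they miss things now and then, are a little off and sometimes report something else, mostly with a low value. They report only what shows in the picture. A call takes as long as a camera call. They do not tell look-alikes from the thing itself.
- manip.look_for(camera, label): "point" ([x, y, z] in m, in world coordinates, good to about 4 mm: the middle of the surface that is visible of it).
The state is a dict: "time": time; "joint_pos": joint angles; "joint_vel": joint speeds; "joint_efforts": joint torques, N m; "tool_pos": TCP position; "tool_rot": TCP orientation; "contact_force": force on the tool from outside, world axes, zero at the start; "ft_torque": the same for the moment, N m; "gripper_width": opening from 0.0 (shut) to 1.0 (fully open); "grasp_force": force on a finger pad.
Only numpy, scipy, OpenCV 4.12 (cv2) and the standard library are available. Lean on these libraries where they do the work, as an engineer would, in place of code of your own. Each camera call takes 0.05 s, during which the arm holds its last target. There are 200 camera calls.

## Working session

There is one attempt and no reset: what is moved stays moved. The work goes in short steps, Python scripts to look and compute and a shell command to move; the robot and the scene stay as the last step left them, time stands still between calls to the robot, and variables do not carry over. Pictures are saved under pics/ and viewed, at most 10 in all, crops included, and the job is handed in when it is done.

```bash
mkdir -p pics
cat > h.py <<'E'
from plant import manip
import numpy as np, cv2
def grab(c,fn=None):
    im,d=manip.grab_frame(c); P=manip.camera_params(c)
    if fn: cv2.imwrite('pics/'+fn,im[:,:,::-1])
    return im,d,P
def world(P,d):
    K=np.array(P['camera_matrix']);R=cv2.Rodrigues(np.array(P['rvec'],float))[0];t=np.array(P['tvec'],float).ravel()
    v,u=np.mgrid[0:d.shape[0],0:d.shape[1]]
    c=np.stack([(u-K[0,2])/K[0,0]*d,(v-K[1,2])/K[1,1]*d,d],-1)
    return (c-t)@R
E
python3 - <<'E'
from h import *
s=manip.state();print(s['tool_pos'],s['tool_rot'],s['time'],s['contact_force'])
for c in('top','side'):
    im,d,P=grab(c,c+'1.png')
    np.savez(c+'1.npz',im=im,w=world(P,d),d=d)
    for l in('wedge','stirrer','beaker','wax_block','cassette_1','timer'):
        print(c,l,[(np.round(r['point'],3).tolist(),round(r['score'],2)) for r in manip.look_for(c,l)][:4])
E
```

```text
[ 0.2222482  -0.58353044  0.25506456] [-1.02308134e-03  9.83503481e-01  1.80886301e-01 -5.53633609e-05] 0.0 [0.14689371 0.48865518 0.42711766]
top wedge [([0.316, -0.386, 0.008], 0.93), ([0.543, -0.17, 0.014], 0.91), ([0.426, -0.296, 0.008], 0.8)]
top stirrer [([0.68, -0.216, 0.058], 0.58)]
top beaker [([0.56, -0.301, 0.018], 0.92)]
top wax_block [([0.521, -0.082, 0.022], 0.56), ([0.592, -0.073, 0.008], 0.54)]
top cassette_1 [([0.461, -0.117, 0.011], 0.79), ([0.592, -0.071, 0.009], 0.58)]
top timer [([0.638, -0.366, 0.015], 0.98)]
side wedge [([0.431, -0.306, 0.01], 0.83), ([0.536, -0.177, 0.012], 0.76), ([0.316, -0.388, 0.013], 0.63)]
side stirrer [([0.674, -0.245, 0.062], 0.7)]
side beaker [([0.548, -0.313, 0.049], 0.97)]
side wax_block [([0.522, -0.084, 0.016], 0.81), ([0.594, -0.08, 0.007], 0.21)]
side cassette_1 [([0.594, -0.078, 0.008], 0.56), ([0.458, -0.113, 0.008], 0.44)]
side timer [([0.643, -0.381, 0.016], 0.87), ([0.536, -0.175, 0.01], 0.63)]
```

View pics/top1.png

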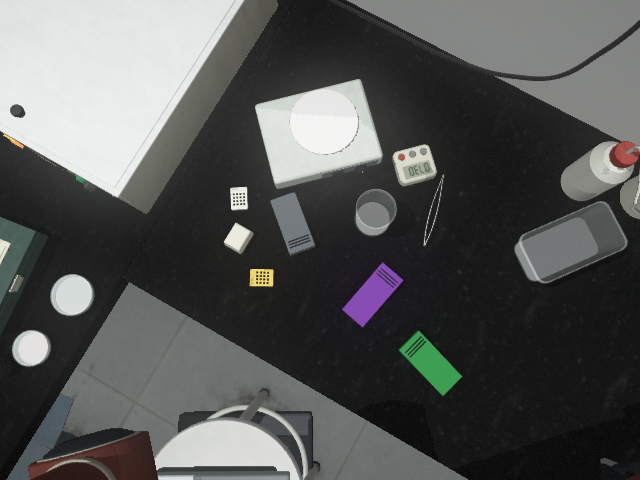

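View pics/side1.png

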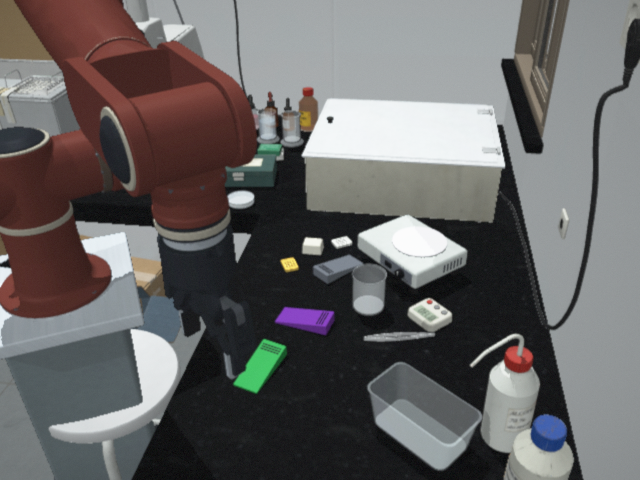

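The top picture shows the grey wedge at px (292,224), its heel with dark lines at (300,243) and its nose at (283,197). The stirrer is at (320,133), with its front left corner near (275,185). The purple and green wedges are the decoys. Next I fit the poses.

```bash
cat > fit.py <<'E'
from h import *
def fit(w,im):
    x,y,z=w[...,0],w[...,1],w[...,2]
    m=(abs(x-.68)<.17)&(abs(y+.22)<.17)&(z>.05)&(z<.075)&(im.min(-1)>110)
    n,l,st,_=cv2.connectedComponentsWithStats(m.astype(np.uint8)); k=1+st[1:,4].argmax()
    r=cv2.minAreaRect((w[l==k][:,:2]*1000).astype(np.float32)); b=cv2.boxPoints(r)
    print('stirrer',r,np.median(z[l==k]));print(b.round(1).tolist())
    m=(abs(x-.54)<.1)&(abs(y+.17)<.055)&(z>-.01)&(z<.035)&(im.min(-1)>55)&(im.max(-1)<170)
    n,l,st,_=cv2.connectedComponentsWithStats(m.astype(np.uint8)); k=1+st[1:,4].argmax()
    r=cv2.minAreaRect((w[l==k][:,:2]*1000).astype(np.float32)); b=cv2.boxPoints(r)
    print('wedge',r);print(b.round(1).tolist(),[float(np.median(z[l==k][np.argsort(x[l==k])][i])) for i in(slice(0,80),slice(-80,None))], st[k])
E
python3 - <<'E'
from fit import *
a=np.load('top1.npz');fit(a['w'],a['im'])
w=a['w']
for q in[(283,200),(303,245),(270,130),(375,150),(293,160)]: print(q,w[q[1],q[0]].round(3),a['im'][q[1],q[0]])
E
```

```text
stirrer ((686.035888671875, -211.8194580078125), (140.80592346191406, 179.16717529296875), 13.854645729064941) 0.06376929698641577
[[596.2000122070312, -141.6999969482422], [639.0999755859375, -315.70001220703125], [775.7999877929688, -281.8999938964844], [732.9000244140625, -108.0]]
wedge ((547.52783203125, -166.84878540039062), (102.74607849121094, 45.55264663696289), 19.819150924682617)
[[491.5, -162.8000030517578], [506.8999938964844, -205.6999969482422], [603.5999755859375, -170.89999389648438], [588.0999755859375, -128.0]] [0.01886218326540451, 0.003688826145288839] [ 270  192   45   64 1567]
(283, 200) [ 0.586 -0.152  0.006] [120 126 130]
(303, 245) [ 0.507 -0.185  0.018] [116 120 125]
(270, 130) [ 0.688 -0.135  0.061] [221 226 220]
(375, 150) [ 0.651 -0.302  0.064] [221 226 220]
(293, 160) [ 0.637 -0.172  0.062] [220 224 219]
```

Fitted poses:
- **Stirrer:** centre (0.686, -0.212), yaw 0.242.
- **Short foot:** (0.617, -0.155).
- **Wedge:** yaw about 0.345, heel (0.5005, -0.184), nose about 20 mm short of the foot.

I'll push with the fingers shut and the tool at yaw 0.24. Its flat face will then also turn the wedge towards the foot.

```bash
python3 -m inch '[[[0.031,-0.023,0],[0,0,0],0],[[0.031,-0.023,0],[0,0,0],0],[[0.031,-0.023,0],[0,0,0],0],[[0.031,-0.023,0],[0,0,0],0],[[0.031,-0.023,0],[0,0,0],0],[[0.031,-0.023,0],[0,0,0],0]]' && python3 -m inch '[[[0.031,-0.023,0],[0,0,0],0],[[0.031,-0.023,0],[0,0,0],0],[[0.031,-0.023,0],[0,0,0],0],[[0.031,-0.023,0],[0,0,0],0],[[0.029,-0.024,0],[0,0,0],0],[[0.028,-0.024,0],[0,0,0],0],[[0,0,0],[0,0,0.12],0],[[0,0,0],[0,0,0],0]]'
```

```text
time: 1.3
tool_pos: [0.3477, -0.3876, 0.2565]
tool_rot: [0.0, 0.984, 0.181, 0.0]
contact_force: [1.0, 0.8, -1.3]
gripper_width: 0.003
grasp_force: 0.0
time: 2.1
tool_pos: [0.4668, -0.1927, 0.2564]
tool_rot: [0.0, 0.992, 0.123, 0.0]
contact_force: [0.2, 0.3, -0.2]
gripper_width: -0.002
grasp_force: 0.0
```

```bash
python3 -m inch '[[[0,0,0.045],[0,0,0],0],[[0,0,0.045],[0,0,0],0],[[0,0,0.045],[0,0,0],0],[[0,0,0.045],[0,0,0],0],[[0,0,0.03],[0,0,0],0],[[0,0,0.014],[0,0,0],0],[[0,0,0],[0,0,0],0],[[0,0,0],[0,0,0],0]]' && python3 -m inch '[[[0.008,0,0],[0,0,0],0],[[0.006,0,0],[0,0,0],0],[[0.005,0,0],[0,0,0],0],[[0.005,0,0],[0,0,0],0],[[0.005,0,0],[0,0,0],0],[[0.005,0,0],[0,0,0],0],[[0,0,0],[0,0,0],0]]'
python3 - <<'E'
from fit import *
for i in range(1):
    im,d,P=grab('top','top2.png'); fit(world(P,d),im)
E
```

```text
time: 2.9
tool_pos: [0.4674, -0.1947, 0.0338]
tool_rot: [0.001, 0.993, 0.122, 0.001]
contact_force: [-0.7, -0.5, 0.7]
gripper_width: 0.0
grasp_force: 0.0
time: 3.6
tool_pos: [0.5001, -0.1853, 0.0323]
tool_rot: [0.0, 0.993, 0.122, 0.0]
contact_force: [0.4, 0.2, 0.2]
gripper_width: 0.001
grasp_force: 0.0
stirrer ((685.86572265625, -211.77182006835938), (140.3293914794922, 178.82611083984375), 14.176888465881348) 0.06395187803423097
[[595.9000244140625, -142.3000030517578], [639.7000122070312, -315.6000061035156], [775.7999877929688, -281.29998779296875], [732.0, -107.9000015258789]]
wedge ((619.025390625, -207.71250915527344), (9.18287181854248, 25.9708309173584), 14.6216402053833)
[[611.2999877929688, -196.3000030517578], [617.9000244140625, -221.39999389648438], [626.7000122070312, -219.10000610351562], [620.2000122070312, -194.0]] [0.0013970024351083678, 0.0013970024351083678] [309 177  16   5  29]
```

View pics/top2.png

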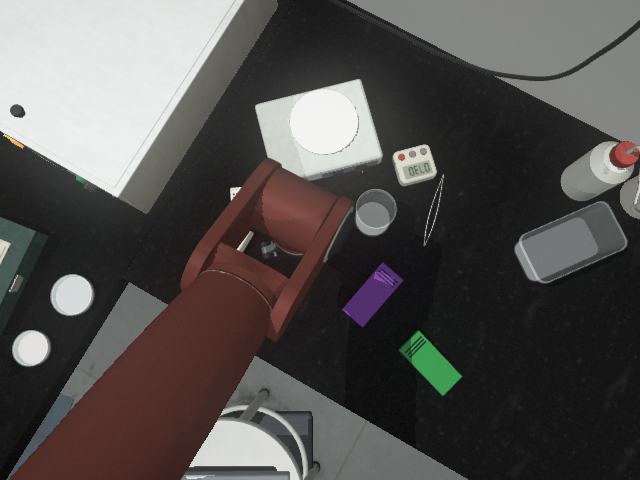

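The top view is now blocked by the arm, and the stirrer hasn't moved. I'll keep pushing in small steps while watching the force.

```bash
python3 -m inch '[[[0.005,0,0],[0,0,0],0],[[0.005,0,0],[0,0,0],0],[[0.005,0,0],[0,0,0],0],[[0.004,0,0],[0,0,0],0],[[0,0,0],[0,0,0],0]]'
python3 - <<'E'
from fit import *
im,d,P=grab('side'); w=world(P,d); np.savez('s2.npz',w=w,im=im)
cv2.imwrite('pics/s2.png',cv2.resize(im[180:330,240:480],None,fx=3,fy=3)[:,:,::-1])
im,d,P=grab('wrist'); cv2.imwrite('pics/w2.png',im[:,:,::-1])
E
```

```text
time: 4.15
tool_pos: [0.5186, -0.1808, 0.0324]
tool_rot: [0.0, 0.993, 0.122, 0.0]
contact_force: [-0.1, -0.8, 0.6]
gripper_width: -0.006
grasp_force: 0.0
```

View pics/s2.png

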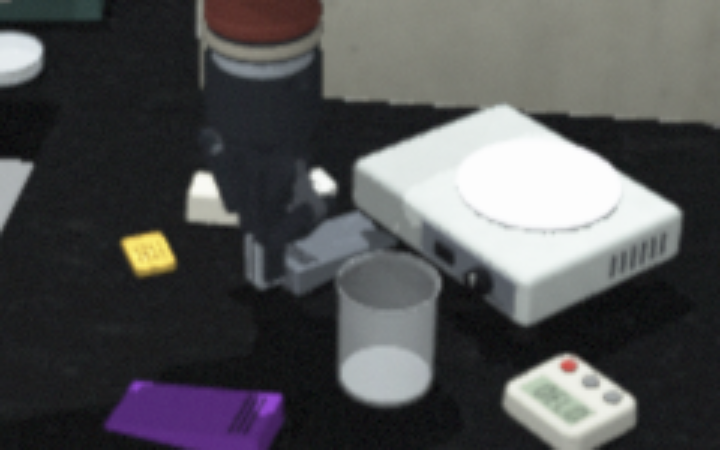

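View pics/w2.png

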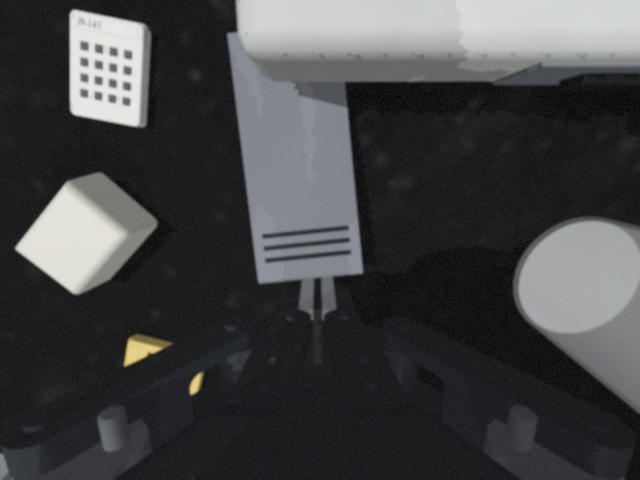

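The wrist view shows the heel edge from (260,282) to (362,272) and the narrow fingers at 300–338, slightly right of the heel centre. The wedge is still about 0.1 rad left of the stirrer's axis, with its nose just under the foot. I'll back off, shift 8 mm left so the push turns it right, and push on.

```bash
python3 -m inch '[[[-0.004,0,0],[0,0,0],0],[[0,-0.008,0],[0,0,0],0],[[0.004,0,0],[0,0,0],0],[[0.003,0,0],[0,0,0],0],[[0.003,0,0],[0,0,0],0],[[0.003,0,0],[0,0,0],0],[[0,0,0],[0,0,0],0]]'
python3 - <<'E'
from h import *
im,d,P=grab('wrist'); cv2.imwrite('pics/w3.png',im[:,:,::-1])
E
```

```text
time: 4.95
tool_pos: [0.5253, -0.171, 0.0324]
tool_rot: [0.0, 0.993, 0.122, 0.0]
contact_force: [0.1, -0.3, -0.5]
gripper_width: 0.001
grasp_force: 0.0
```

View pics/w3.png

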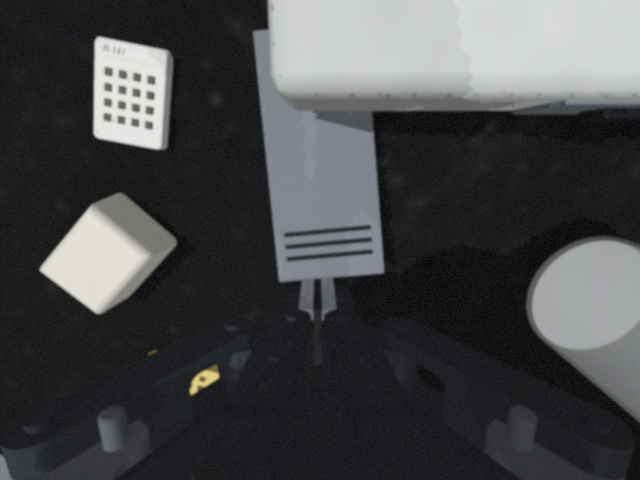

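The wedge is turning right: the heel edge now runs from (280,281) to (384,273), about 0.07 rad. No contact with the foot yet, so I keep pushing.

```bash
python3 -m inch '[[[0.003,0,0],[0,0,0],0],[[0.003,0,0],[0,0,0],0],[[0.002,0,0],[0,0,0],0],[[0,0,0],[0,0,0],0]]'; python3 -m inch '[[[0.003,0,0],[0,0,0],0],[[0.001,0,0],[0,0,0],0],[[0,0,0],[0,0,0],0]]'
```

```text
time: 5.4
tool_pos: [0.5328, -0.169, 0.0323]
tool_rot: [0.0, 0.993, 0.122, 0.0]
contact_force: [0.1, 0.1, -0.6]
gripper_width: 0.0
grasp_force: 0.0
time: 5.7
tool_pos: [0.5349, -0.1682, 0.0322]
tool_rot: [-0.0, 0.993, 0.122, -0.002]
contact_force: [-7.0, -2.0, 6.4]
gripper_width: -0.004
grasp_force: 3.6
```

At 7 N the slope has met the foot, with the nose about 25 mm past it. I'll retreat, rise and look at the result.

```bash
python3 -m inch '[[[-0.008,0,0],[0,0,0],0],[[-0.012,0,0],[0,0,0],0],[[0,0,-0.04],[0,0,0],0],[[0,0,-0.04],[0,0,0],0],[[0,0,-0.03],[0,0,0],0],[[0,0,0],[0,0,0],0],[[0,0,0],[0,0,0],0]]'
python3 - <<'E'
from fit import *
im,d,P=grab('wrist','w4.png'); w=world(P,d); fit(w,im)
im,d,P=grab('top'); fit(world(P,d),im)
E
```

```text
time: 6.4
tool_pos: [0.5169, -0.1732, 0.143]
tool_rot: [0.001, 0.993, 0.121, 0.001]
contact_force: [-1.2, -0.3, -0.8]
gripper_width: 0.004
grasp_force: 0.0
stirrer ((644.8126220703125, -220.148193359375), (55.752323150634766, 179.17633056640625), 13.478710174560547) 0.060472282195925854
[[596.7999877929688, -139.5], [638.5999755859375, -313.79998779296875], [692.7999877929688, -300.79998779296875], [651.0, -126.5]]
wedge ((600.3040771484375, -178.97073364257812), (106.26789093017578, 97.06462860107422), 16.636245727539062)
[[535.5, -147.6999969482422], [563.2999877929688, -240.6999969482422], [665.0999755859375, -210.3000030517578], [637.2999877929688, -117.30000305175781]] [-0.0009753096186119526, 0.0016200020776575218] [ 284   52  150  150 6343]
stirrer ((686.3612670898438, -211.68844604492188), (140.7742156982422, 179.04200744628906), 13.830044746398926) 0.06482598833929067
[[596.5999755859375, -141.60000610351562], [639.4000244140625, -315.3999938964844], [776.0999755859375, -281.79998779296875], [733.2999877929688, -107.9000015258789]]Traceback (most recent call last):
  File "<stdin>", line 3, in <module>
  File "fit.py", line 9, in fit
    n,l,st,_=cv2.connectedComponentsWithStats(m.astype(np.uint8)); k=1+st[1:,4].argmax()
                                                                       ~~~~~~~~~~~~~~~^^
ValueError: attempt to get argmax of an empty sequence
```

View pics/w4.png

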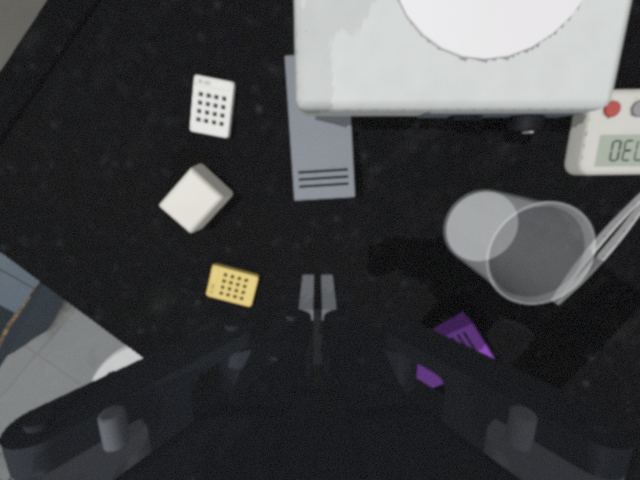

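The stirrer has not moved. The wedge lies nearly straight under its front left corner, with the heel at (323,198). Now I press the corner.

```bash
python3 -m inch '[[[0.035,0.002,0],[0,0,0],0],[[0.035,0.002,0],[0,0,0],0],[[0.0315,0.002,0],[0,0,0],0],[[0,0,0.02],[0,0,0],0],[[0,0,0.02],[0,0,0],0],[[0,0,0.008],[0,0,0],0],[[0,0,0],[0,0,0],0]]'; python3 -m inch '[[[0,0,0.002],[0,0,0],0],[[0,0,0.002],[0,0,0],0],[[0,0,0],[0,0,0],0]]'
```

```text
time: 7.2
tool_pos: [0.6147, -0.1535, 0.0907]
tool_rot: [-0.001, 0.993, 0.122, -0.003]
contact_force: [-1.1, -0.2, -0.1]
gripper_width: 0.0
grasp_force: 0.0
time: 7.5
tool_pos: [0.6172, -0.1544, 0.0911]
tool_rot: [0.0, 0.993, 0.122, 0.001]
contact_force: [-0.3, -0.1, -0.1]
gripper_width: -0.002
grasp_force: 0.0
```

```bash
python3 -m inch '[[[0,0,0.002],[0,0,0],0],[[0,0,0.001],[0,0,0],0],[[0,0,0],[0,0,0],0]]'; python3 -m inch '[[[0,0,0.001],[0,0,0],0],[[0,0,0],[0,0,0],0]]'
```

```text
time: 7.8
tool_pos: [0.6168, -0.1542, 0.0873]
tool_rot: [-0.0, 0.993, 0.122, -0.0]
contact_force: [-0.9, 0.2, 0.1]
gripper_width: -0.002
grasp_force: 0.0
time: 8.0
tool_pos: [0.6169, -0.1542, 0.087]
tool_rot: [0.0, 0.993, 0.122, -0.0]
contact_force: [-2.6, -0.7, 4.1]
gripper_width: 0.002
grasp_force: 2.1
```

```bash
python3 -m inch '[[[0,0,0.001],[0,0,0],0],[[0,0,0],[0,0,0],0],[[0,0,0],[0,0,0],0]]'
```

```text
time: 8.3
tool_pos: [0.617, -0.1542, 0.0869]
tool_rot: [-0.0, 0.993, 0.122, -0.0]
contact_force: [-4.8, 1.8, 8.5]
gripper_width: -0.0
grasp_force: 4.5
```

```bash
python3 -m inch '[[[0.0005,0,0.0005],[0,0,0],0],[[0,0,0],[0,0,0],0],[[0,0,0],[0,0,0],0],[[0,0,0],[0,0,0],0],[[0,0,0],[0,0,0],0]]'
python3 - <<'E'
from h import *
im,d,P=grab('top'); w=world(P,d)
z=w[...,2]; m=(abs(w[...,0]-.68)<.17)&(abs(w[...,1]+.22)<.17)&(z>.045)&(z<.075)&(im.min(-1)>150)
a=np.load('top1.npz');W=a['w']; 
for ww in(W,w):
    q=ww[m]; A=np.c_[q[:,:2],np.ones(len(q))]; print(np.linalg.lstsq(A,q[:,2],rcond=None)[0].round(4))
r=cv2.minAreaRect((w[m][:,:2]*1000).astype(np.float32));print(r)
im,d,P=grab('side'); cv2.imwrite('pics/s5.png',cv2.resize(im[180:330,240:480],None,fx=3,fy=3)[:,:,::-1])
s=manip.state();print(s['contact_force'],s['tool_pos'])
E
```

```text
time: 8.8
tool_pos: [0.6171, -0.1542, 0.0869]
tool_rot: [-0.0, 0.993, 0.122, -0.001]
contact_force: [-8.5, 1.6, 11.6]
gripper_width: -0.002
grasp_force: 6.1
[-0.8038  0.2892  0.7074]
[-0.0046  0.0671  0.0855]
((638.1295166015625, -250.54283142089844), (249.3590087890625, 126.35601806640625), 14.293350219726562)
[-8.26898034  1.85787893 11.98816721] [ 0.61704296 -0.15423122  0.0868818 ]
```

View pics/s5.png

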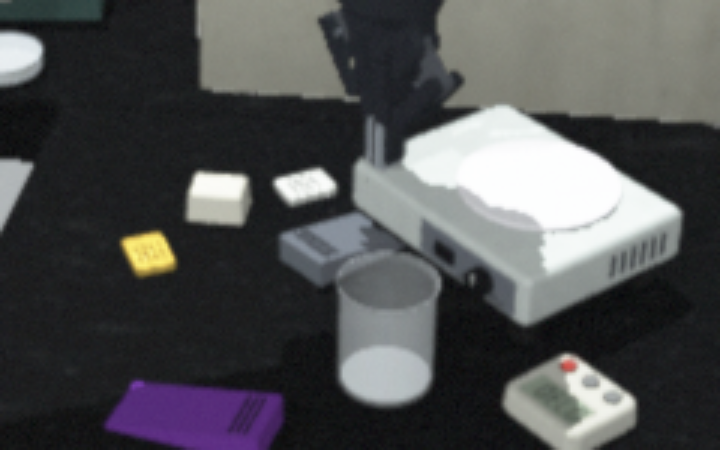

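The side view shows the finger on the corner and the stirrer level over the wedge. The tip is at 62 mm under 12 N, so the corner has not sunk. I'll ease the sideways push a little, then check.

```bash
python3 -m inch '[[[-0.001,0,0],[0,0,0],0],[[0,0,0],[0,0,0],0],[[0,0,0],[0,0,0],0],[[0,0,0],[0,0,0],0],[[0,0,0],[0,0,0],0]]'
python3 - <<'E'
from h import *
im,d,P=grab('side'); w=world(P,d); a=np.load('side1.npz')
z=w[...,2];W=a['w'];m=(abs(w[...,0]-.69)<.1)&(abs(w[...,1]+.22)<.1)&(abs(z-W[...,2])<.012)&(W[...,2]>.055)&(W[...,2]<.064)&(np.hypot(w[...,0]-.686,w[...,1]+.212)>.06)
for ww in(W,w):
    q=ww[m]; A=np.c_[q[:,:2]-[.686,-.212],np.ones(len(q))]; print(len(q),np.linalg.lstsq(A,q[:,2],rcond=None)[0].round(4))
E
```

```text
time: 9.4
tool_pos: [0.617, -0.1543, 0.0869]
tool_rot: [0.0, 0.993, 0.122, 0.0]
contact_force: [-3.3, 1.6, 11.2]
gripper_width: -0.002
grasp_force: 5.0
1592 [0.0098 0.0105 0.0617]
1592 [0.0077 0.0127 0.0621]
```

The tilt differs from the start by only about 0.003 rad, and the press is steady at 11 N. Handing in.

```bash
python3 -c "
from plant import manip
print(manip.job_done())"
```

```text
the job is handed in; nothing more can be done
None
```

I pushed the wedge nose first under the short foot and handed the job in after about 9.5 s: the stirrer is level, hasn't moved and no longer rocks, a fingertip holds its corner down at about 11 N, and the verdict was not reported back.

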